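# Vent the tabletop steam cleaner and take off its safety cap

### The job

Get the tabletop steam cleaner ready for refilling: press its vent pedal down to the stop for a moment and let it come back up, then push the safety cap down against its spring, twist it anticlockwise (seen from above) while it is down until it comes free, and lift it straight up off the neck. Finish still holding the cap in the gripper, upright, a few centimetres clear above the filling neck; do not put it down. Leave the things standing round the cleaner where they are.

Things in the scene. Friction and masses are not known exactly. Their poses are not given: they have to be found in the camera images.
- steamer: Tabletop steam cleaner, a fixed rounded white box left or right of the dish rack. Origin at its underside, z up, front (pedal) to -x. Housing x -55 to +95, y -72 to +72 mm, top at z 95. A foot 80 mm wide with the vent pedal sticks out in front to x -140. The neck with the safety cap stands on top at x 30, y 0; a low carrying handle behind it at x 78, top at z 114.
- pedal_pad (a point): The spot to press on the top of the vent pedal, a steel plate 54 mm wide and 74 mm long hinged at the housing front, free end away from the housing. The spot lies 55 mm from the hinge and sinks about 15 mm when the pedal is pressed to its stop. Push straight down, about 5 to 7 N; spring returned.
- pedal (a joint): Angle of the vent pedal in rad: 0 up (at rest), 0.28 fully down on its stop.
- neck_mouth (a point): Centre of the filling neck's upper rim, under the cap, fixed, 133 mm above the worktop; z up. Bayonet inside the cap: the cap turns only when pushed at least 4 mm down (bottoms at 8 mm; 6 N to start, 10 N at the bottom) and must stay down over the first 50 degrees, anticlockwise from above; it lifts out between 60 and 80 degrees from locked; hard stop at 80 degrees.
- cap_centre (a point): Centre of the safety cap (on its axis, half-way up): round, ribbed, grey, 48 mm across, 39 mm tall, about 50 g, loose, z up. Locked, its x axis lies along the cleaner's x axis within 8 degrees, its centre is 5 mm below the neck's rim and its lower edge 14 mm above the housing top, 8 mm above the collar. It needs a firm grip on its sides.
- canister: Round stoneware canister with a lid, 135 mm across, 150 mm tall, fixed; stands at the side of the dish rack where the cleaner does not. Origin at the underside.
- mug: Spotted mug, 82 mm across without its handle, 91 mm tall, loose; stands in front of the dish rack. Origin at the underside.
- cocoa_tin: Cocoa tin, 61 mm across, 104 mm tall, loose; in front of the dish rack. Origin at the underside.
- honey_jar: Honey jar with a black lid, 63 mm across, 94 mm tall, loose; behind, at the left of the dish rack. Origin at the underside.
- tea_box: Small card tea box, 58 x 69 x 78 mm, loose; behind, at the right of the dish rack. Origin at the underside.
- dish_rack: White wire dish rack in the middle of the worktop, fixed, always in the same place; origin under its centre. About 330 mm (x) by 400 mm (y); its wire sides are about 150 mm tall and the plates and cutlery standing in it reach up to 340 mm above the worktop, so cross it well above that or pass in front of it.
There are look-alikes about, which are no part of the job. Of the things shaped like the part that bears cap_centre, the grey one is meant.

How it is judged:
By the outcome, as a careful person would: the job done as asked, in the order asked, and still so for the second after the job is handed in, while the arm keeps its last pose, push and grip.
It also fails if it takes over 64 s, if anything falls off the work surface, if the arm or the gripper's body presses on something with over 40 N, if the wrist force passes 120 N, or if a joint passes its speed limit or range.

### The arm

A 7-joint arm with a two-finger parallel gripper is mounted at the origin on a cart in front of the work surface, level with it; the furniture and walls round the work are solid. World frame = base frame: x ahead of the robot, y to its left, z up, the work surface at z = 0. Lengths are in m, angles in rad, forces in N, time in s.
With the tool pointing down it reaches from about 0.425 to 0.95 m from the base axis. Payload 4.7 kg.
Tool frame: the origin (TCP) lies at the very end of the fingers, on their centre line; the grasp point (between the pads) lies 19 mm behind it; z points along the fingers, y is the line along which they close (so a half turn about z gives the same grasp; the last joint's range is limited). The gripper opens to 87 mm and grips with 3 to 60 N. Pads are 19 mm wide; open, the fingers measure 117 mm over their backs; the gripper's body (75 mm by 190 mm) begins 51 mm behind the grasp point.
Start: joints at [1.079, 0.469, -0.049, 1.532, 0.024, 1.141, -0.082], TCP at [0.301, -0.604, 0.223] pointing down, gripper open.
Joint ranges: [-2.59, 2.59], [-0.33, 1.99], [-1.39, 1.29], [0.1, 2.45], [-1.04, 4.18], [0.21, 1.99], [-2.66, 2.66]. Speed limits (rad/s): [2.57, 2.57, 3.14, 3.14, 3.14, 3.14, 3.14].

### API

Orientations are given as a unit quaternion [x, y, z, w].
In Python, from workcell import ctrl gives the robot as it stands.
- The arm moves only by the shell command python3 -m handwheel 'ROWS' [FORCE]. ROWS is JSON, a list of rows, each a list of 3 entries, a list of its own where there are three numbers: the shift along the tool's x, y, z in units of 75 cm (1.0 is 75 cm), then the turn about the tool's z in units of 180 degrees (1.0 is 180 degrees), then the gripper command: -1 is fully open, 1 is shut, values between are in proportion. A call has 1 to 5 rows; each row is the pose to reach, as a shift and turn from the pose commanded when the call began, along the tool's axes at that moment, turning the shorter way round; what a row does not reach only later rows make up. A row lasts 1/8 s, in which the tool goes at most 62.5 mm and 10.7 degrees, less where a joint would pass 70% of its speed; a pose out of reach is approached as far as the arm can. A call with a number of a shift or a turn outside -1 to 1 is refused whole. A call with a gripper value outside its range is refused whole. The fingers move at their own pace and stop on an object; FORCE is the grip in N (left out, the last holds). Time passes only in rows, so rows that repeat a pose let the fingers close. It gives the time, the measured TCP pose, the force, the opening and the grip force at its end, in the units of the state.
- ctrl.state(): the state, without advancing time (a new reading comes with each control period).
- ctrl.grab_frame(name): name is "scene" or "top" or "wrist"; returns a dict with "image" (384x512x3 uint8, red, green, blue), "depth" (384x512 float32, m along the optical axis (not along the pixel's ray), 0 where there is no reading), "fov_y" (degrees; the focal length in pixels is half the picture's height over the tangent of half this angle, whatever the lens; pixels are square), "cx", "cy" (the principal point, pixels), "R" (3x3) and "t" (3): a world point X has camera coordinates R X + t. Camera axes: x right, y down, z forward; pixel columns grow to the right and rows downward; lengths in m; the calibration is good to about 2 mm. The wrist camera is an equidistant fisheye: a pixel r from the principal point sees the ray r / f radians off the axis. A picture is of the moment at which its call begins.
- ctrl.finish_job(): hands the job in; it is judged then, once.
The state is a dict: "clock": time; "joints": joint angles; "joint_vel": joint speeds; "tau": joint torques, N m; "tool_pos": TCP position; "orientation": TCP orientation; "contact_force": force on the tool from outside, world axes, zero at the start; "torque": the same for the moment, N m; "width": finger opening in m; "gripper_force": force on a finger pad.
Only numpy, scipy, OpenCV 4.12 (cv2) and the standard library are available. Lean on these libraries where they do the work, as an engineer would, in place of code of your own. Each camera call takes 0.05 s, during which the arm holds its last target. There are 200 camera calls.

## Working session

There is one attempt and no reset: what is moved stays moved. The work goes in short steps, Python scripts to look and compute and a shell command to move; the robot and the scene stay as the last step left them, time stands still between calls to the robot, and variables do not carry over. Pictures are saved under pics/ and viewed, at most 10 in all, crops included, and the job is handed in when it is done.

```bash
mkdir -p pics
cat > h.py <<'E'
import numpy as np, cv2
from workcell import ctrl
def grab(n):
    d=ctrl.grab_frame(n); np.savez('%s.npz'%n,**d); return d
def pts(d):
    f=192/np.tan(np.radians(d['fov_y'])/2); v,u=np.mgrid[0:384,0:512]; z=d['depth']
    c=np.stack([(u-d['cx'])/f*z,(v-d['cy'])/f*z,z],-1)
    return (c-d['t'])@d['R']
E
python3 - <<'E'
from h import *
a=grab('scene');b=grab('top')
cv2.imwrite('pics/a.png',cv2.cvtColor(np.vstack([a['image'],b['image']]),cv2.COLOR_RGB2BGR)[:, :])
im=np.hstack([a['image'],b['image']]);cv2.imwrite('pics/s.png',a['image'][...,::-1]);cv2.imwrite('pics/t.png',b['image'][...,::-1])
print(ctrl.state()); print(b['R'],b['t'],b['fov_y'],a['R'],a['t'])
E
```

```text
{'clock': 0.1, 'joints': array([ 1.07911114,  0.46937511, -0.04858464,  1.53356402,  0.02410783,
        1.14099527, -0.08234858]), 'joint_vel': array([-0.0006763 , -0.00303726,  0.00066102, -0.00227815, -0.00110687,
        0.00153523,  0.00169521]), 'tau': array([ 7.63687149e-04, -5.09169745e+01, -8.13524891e-02, -2.36830419e+01,
       -6.15317049e-02,  3.44497128e-02,  4.98471502e-05]), 'tool_pos': array([ 0.30111479, -0.60351871,  0.22159911]), 'orientation': array([ 9.73350546e-01,  2.29320615e-01, -2.36375518e-04, -8.45549224e-04]), 'contact_force': array([ 0.21771496, -0.04137121, -0.39219383]), 'torque': array([0.04155578, 0.00376501, 0.04039689]), 'gripper_force': 0.0, 'width': 0.0871342725768871}
[[ 0.0224803  -0.99957705 -0.01844901]
 [-0.99575242 -0.02073861 -0.08970518]
 [ 0.08928463  0.02038724 -0.99579748]] [0.04245245 0.58323608 1.73215209] 46.16693691457474 [[-0.76370407 -0.64524578  0.02034634]
 [-0.43535286  0.49149396 -0.75425564]
 [ 0.47668017 -0.58488594 -0.65626554]] [0.44469511 0.3046748  1.2693295 ]
```

View pics/s.png

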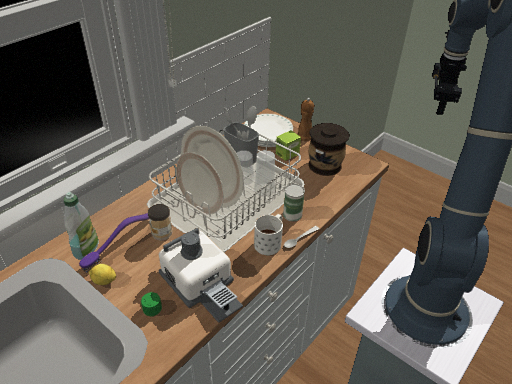

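View pics/t.png

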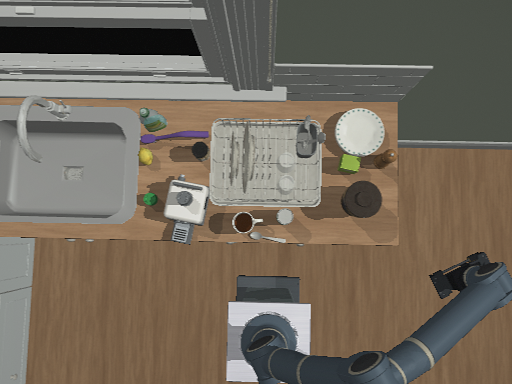

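The steamer is left of the rack: the grey cap is at top (184,198) and scene (190,243), and the pedal at top (181,232). The green cap at top (150,199) is the look-alike. Next I'll measure from the depth images.

Run:
```python
from h import *
for n,(u0,u1,v0,v1) in {'top':(155,215,175,250),'scene':(150,250,220,325)}.items():
    d=dict(np.load(n+'.npz'));P=pts(d);s=np.zeros((384,512),bool);s[v0:v1,u0:u1]=1
    s&=d['depth']>0
    im=d['image'].astype(int);z=P[...,2]
    w=s&(im.min(-1)>150)&(abs(z-.095)<.008)
    r=cv2.minAreaRect(P[w][:,:2].astype(np.float32)*1000);print(n,'house',w.sum(),r,P[w].mean(0))
    c=s&(abs(z-.1475)<.006)&(im.max(-1)<130);q=P[c];print('cap',c.sum(),q.mean(0),(q.min(0)+q.max(0))/2,np.ptp(q,0))
    c=cv2.minEnclosingCircle(q[:,:2].astype(np.float32));print(c)
    lo=s&(z>.015)&(z<.08)&(P[...,0]<.47);q=P[lo];print('foot',cv2.minAreaRect(q[:,:2].astype(np.float32)*1000),np.percentile(q[:,2],[5,50,95]))
    m=s&(P[...,0]<.5)&(z>.01)
    ys,xs=np.nonzero(m)
    if n=='top':
        for v in range(212,246,2): print(v,[ (u,P[v,u].round(3).tolist(),im[v,u].tolist()) for u in range(176,190,6)])
    cv2.imwrite('pics/c%s.png'%n,cv2.resize(d['image'][v0:v1,u0:u1,::-1],None,fx=6,fy=6,interpolation=cv2.INTER_CUBIC))
```

```text
top house 840 ((531.7581787109375, 321.7913818359375), (140.35873413085938, 143.1510467529297), 80.02505493164062) [0.51975126 0.31517645 0.09503145]
cap 110 [0.54062757 0.32150266 0.14834421] [0.54191757 0.32219677 0.14756798] [0.04446575 0.04464579 0.01161651]
((0.5412201285362244, 0.3227265775203705), 0.024397730827331543)
foot ((420.5282897949219, 322.1499938964844), (96.51908874511719, 158.78416442871094), 0.7862546443939209) [0.01695603 0.04474416 0.05960475]
212 [(176, [0.489, 0.356, 0.096], [218, 218, 213]), (182, [0.489, 0.333, 0.098], [219, 219, 214]), (188, [0.49, 0.311, 0.094], [221, 220, 215])]
214 [(176, [0.482, 0.357, 0.087], [219, 218, 213]), (182, [0.482, 0.333, 0.095], [219, 219, 214]), (188, [0.482, 0.31, 0.098], [221, 220, 214])]
216 [(176, [0.474, 0.356, 0.091], [208, 207, 199]), (182, [0.474, 0.333, 0.095], [221, 221, 216]), (188, [0.475, 0.31, 0.098], [220, 220, 214])]
218 [(176, [0.466, 0.354, 0.097], [169, 169, 162]), (182, [0.467, 0.333, 0.094], [193, 191, 184]), (188, [0.467, 0.31, 0.094], [218, 217, 211])]
220 [(176, [0.46, 0.365, 0.041], [69, 72, 72]), (1
[... 1567 characters left out ...]
2, [0.375, 0.345, 0.007], [84, 90, 93]), (188, [0.376, 0.321, 0.011], [94, 99, 100])]
244 [(176, [0.337, 0.547, -0.897], [125, 100, 75]), (182, [0.338, 0.514, -0.912], [120, 94, 70]), (188, [0.339, 0.476, -0.899], [99, 79, 61])]
scene house 1319 ((528.4714965820312, 326.8609619140625), (139.31527709960938, 142.8689727783203), 79.69053649902344) [0.50777647 0.33081512 0.09301402]
cap 211 [0.5385062  0.3251256  0.14672977] [0.54072739 0.32378001 0.14616028] [0.05100804 0.04773113 0.00918985]
((0.5410951972007751, 0.32320165634155273), 0.025972316041588783)
foot ((419.5340270996094, 342.79620361328125), (142.688232421875, 87.70758056640625), 81.55199432373047) [0.02328206 0.04504351 0.07538938]
```

View pics/ctop.png

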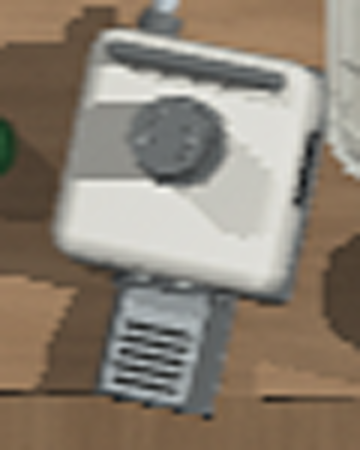

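The top crop shows the housing with the cap about a third of the way down from its rear edge. The pedal is at the front and the steamer is yawed about -10°. That gives cap (0.541, 0.323), steamer origin about (0.511, 0.328) and pedal spot about (0.403, 0.347, 0.05).

```bash
cat >> h.py <<'E'
from scipy.spatial.transform import Rotation as Ro
def rows(targets,start=None):
    """targets: (x,y,z,psi deg of tool y). prints each leg, relative to the pose at its start"""
    s=ctrl.state(); R=Ro.from_quat(s['orientation']).as_matrix(); p=s['tool_pos']; psi=np.degrees(np.arctan2(R[1,1],R[0,1]))
    if start is not None: p,psi=np.array(start[:3]),start[3]
    print('now',p.round(4),round(psi,2))
    for t in targets:
        a=np.radians(psi); M=np.array([[-np.sin(a),np.cos(a),0],[np.cos(a),np.sin(a),0],[0,0,-1]])
        dt=-((t[3]-psi+180)%360-180)
        print((M@(np.array(t[:3])-p)/.75).round(4).tolist(),round(dt/180,4)); p,psi=np.array(t[:3]),t[3]
E
python3 -c "
from h import *
rows([(.38,-.43,.31,-18),(.45,-.17,.31,28),(.45,.12,.31,72),(.403,.347,.2,80),(.403,.347,.06,80)])
P=pts(dict(np.load('top.npz')))
print(P[150:200:10,212].round(3),P[130:200:10,235].round(3),P[125:160:8,246].round(3))"
```

```text
now [ 0.3011 -0.6035  0.2216] -63.49
[0.1974, -0.1601, -0.1179] -0.2527
[0.3585, -0.0184, 0.0] -0.2556
[0.3414, 0.1815, 0.0] -0.2444
[0.1531, 0.2685, 0.1467] -0.0444
[0.0, 0.0, 0.1867] 0.0
[[0.72  0.223 0.133]
 [0.682 0.222 0.133]
 [0.645 0.221 0.134]
 [0.608 0.22  0.133]
 [0.581 0.233 0.016]] [[0.826 0.15  0.002]
 [0.751 0.136 0.172]
 [0.707 0.132 0.215]
 [0.673 0.132 0.203]
 [0.641 0.133 0.179]
 [0.624 0.144 0.007]
 [0.584 0.143 0.006]] [[0.81  0.098 0.16 ]
 [0.781 0.098 0.156]
 [0.758 0.099 0.121]
 [0.733 0.099 0.094]
 [0.703 0.099 0.091]]
```

```bash
python3 -m handwheel '[[[0.1974,-0.1601,-0.1179],-0.2527,1],[[0.1974,-0.1601,-0.1179],-0.2527,1],[[0.1974,-0.1601,-0.1179],-0.2527,1],[[0.1974,-0.1601,-0.1179],-0.2527,1],[[0.1974,-0.1601,-0.1179],-0.2527,1]]' 10
python3 -m handwheel '[[[0.3585,-0.0184,0],-0.2556,1],[[0.3585,-0.0184,0],-0.2556,1],[[0.3585,-0.0184,0],-0.2556,1],[[0.3585,-0.0184,0],-0.2556,1],[[0.3585,-0.0184,0],-0.2556,1]]'
python3 -c "
from h import *
rows([(.45,.12,.31,72),(.403,.347,.2,80),(.403,.347,.06,80)])"
```

```text
clock: 0.72
tool_pos: [0.3821, -0.4282, 0.3122]
orientation: [0.807, 0.591, 0.0, 0.001]
contact_force: [-0.8, -0.4, -0.5]
width: 0.045
gripper_force: 0.0
clock: 1.35
tool_pos: [0.4508, -0.166, 0.3111]
orientation: [0.511, 0.86, 0.0, 0.0]
contact_force: [0.9, -1.0, -0.5]
width: 0.0021
gripper_force: 0.0
now [ 0.4508 -0.166   0.3111] 28.53
[0.3356, 0.1811, 0.0015] -0.2415
[0.1531, 0.2685, 0.1467] -0.0444
[0.0, 0.0, 0.1867] 0.0
```

```bash
python3 -m handwheel '[[[0.336,0.181,0],-0.2415,1],[[0.336,0.181,0],-0.2415,1],[[0.336,0.181,0],-0.2415,1],[[0.336,0.181,0],-0.2415,1],[[0.336,0.181,0],-0.2415,1]]'
python3 -m handwheel '[[[0.153,0.2685,0.1467],-0.0444,1],[[0.153,0.2685,0.1467],-0.0444,1],[[0.153,0.2685,0.1467],-0.0444,1],[[0.153,0.2685,0.1467],-0.0444,1],[[0.153,0.2685,0.1467],-0.0444,1]]'
python3 -m handwheel '[[[0,0,0],0,1],[[0,0,0],0,1]]'
python3 -c "
from h import *
rows([(.403,.347,.07,80)])
d=grab('wrist');cv2.imwrite('pics/w1.png',d['image'][...,::-1]);print(d['fov_y'],d['cx'],d['cy'])"
```

```text
clock: 1.98
tool_pos: [0.4513, 0.118, 0.3111]
orientation: [0.159, 0.987, 0.0, 0.0]
contact_force: [-0.5, -0.1, -0.4]
width: 0.0006
gripper_force: 0.0
clock: 2.6
tool_pos: [0.4041, 0.3461, 0.1988]
orientation: [0.088, 0.996, -0.0, -0.002]
contact_force: [-0.6, -0.0, -0.2]
width: 0.0007
gripper_force: 0.0
clock: 2.85
tool_pos: [0.4084, 0.3414, 0.2012]
orientation: [0.093, 0.996, -0.0, 0.001]
contact_force: [0.2, 0.1, 0.5]
width: 0.0004
gripper_force: 0.0
now [0.4084 0.3414 0.2012] 79.27
[0.0084, 0.006, 0.175] -0.0041
65.70646984690485 254.72552422489463 190.3294783884672
```

View pics/w1.png

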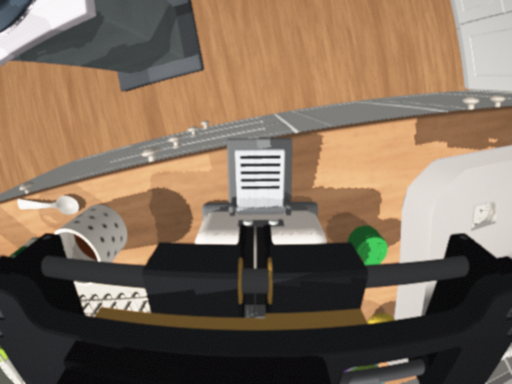

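The wrist view shows the pedal plate spanning roughly (235–285, 148–212), with the green look-alike at (368,245). I'll cast the plate's edges onto its plane.

```bash
cat >> h.py <<'E'
def wray(d,u,v,z):
    f=192/np.tan(np.radians(d['fov_y'])/2); a=np.array([u-d['cx'],v-d['cy']]);r=np.hypot(*a);th=r/f
    c=np.r_[a/max(r,1e-9)*np.sin(th),np.cos(th)]; w=d['R'].T@c; C=-d['R'].T@d['t']; return C+w*(z-C[2])/w[2]
E
python3 -c "
from h import *
d=dict(np.load('wrist.npz'))
for u,v in [(235,150),(284,149),(238,208),(285,210),(260,172),(367,245)]: print(u,v,wray(d,u,v,.048).round(4))
for v in (160,185,200):
  print(v,d['image'][v,222:300:1].mean(-1).astype(int).tolist())"
```

```text
235 150 [0.3757 0.3255 0.048 ]
284 149 [0.3844 0.3774 0.048 ]
238 208 [0.4416 0.3151 0.048 ]
285 210 [0.4541 0.3673 0.048 ]
260 172 [0.4048 0.3474 0.048 ]
367 245 [0.5221 0.4634 0.048 ]
160 [158, 158, 156, 158, 158, 158, 151, 141, 135, 134, 135, 137, 157, 203, 233, 239, 240, 240, 239, 238, 237, 236, 236, 235, 235, 235, 236, 236, 237, 238, 237, 235, 234, 233, 234, 235, 236, 236, 237, 238, 240, 241, 242, 242, 241, 239, 238, 238, 240, 240, 240, 240, 240, 240, 240, 239, 239, 239, 240, 242, 241, 225, 173, 117, 95, 93, 93, 91, 93, 98, 102, 108, 112, 111, 110, 110, 111, 109]
185 [158, 156, 158, 155, 155, 157, 155, 148, 139, 135, 132, 131, 134, 155, 202, 234, 239, 238, 235, 230, 222, 218, 218, 220, 218, 216, 215, 215, 218, 220, 219, 215, 214, 212, 213, 214, 216, 217, 219, 220, 219, 219, 219, 217, 218, 214, 212, 212, 210, 197, 189, 187, 186, 183, 185, 184, 186, 206, 232, 238, 230, 186, 131, 98, 92, 93, 91, 92, 95, 102, 111, 117, 117, 112, 113, 114, 113, 113]
200 [108, 102, 103, 104, 112, 123, 132, 141, 134, 106, 74, 61, 56, 69, 135, 209, 229, 225, 220, 221, 222, 219, 218, 219, 219, 218, 218, 218, 219, 221, 220, 219, 214, 215, 217, 217, 219, 219, 220, 221, 221, 220, 219, 220, 217, 215, 215, 215, 218, 219, 218, 219, 217, 218, 217, 218, 218, 217, 219, 212, 176, 119, 73, 57, 59, 56, 59, 62, 68, 75, 82, 85, 85, 83, 85, 86, 85, 86]
```

```bash
python3 -c "
from h import *
rows([(.402,.3475,.065,80)])"
python3 -m handwheel '[[[0.008,0.007,0.175],0,1],[[0.008,0.007,0.175],0,1],[[0.008,0.007,0.175],0,1],[[0.008,0.007,0.175],0,1],[[0.008,0.007,0.175],0,1]]'
python3 -c "
from h import *
rows([(.402,.3475,.05,80)]);print(ctrl.state()['contact_force'])"
```

```text
now [0.4084 0.3414 0.2014] 79.26
[0.0098, 0.0064, 0.1819] -0.0041
clock: 3.52
tool_pos: [0.4036, 0.3506, 0.0723]
orientation: [0.092, 0.996, 0.002, 0.002]
contact_force: [-0.5, -0.2, 0.3]
width: 0.0003
gripper_force: 0.0
now [0.4036 0.3506 0.0723] 79.42
[0.0014, -0.0045, 0.0298] -0.0032
[-0.45292037 -0.1540498   0.33953252]
```

```bash
python3 -m handwheel '[[[0,-0.004,0.013],0,1],[[0,-0.004,0.026],0,1]]'
python3 -m handwheel '[[[0,0,0.006],0,1],[[0,0,0.006],0,1]]'
python3 -m handwheel '[[[0,0,0.006],0,1],[[0,0,0.006],0,1]]'
python3 -m handwheel '[[[0,0,0.006],0,1],[[0,0,0.006],0,1]]'
```

```text
clock: 3.78
tool_pos: [0.4019, 0.3462, 0.0504]
orientation: [0.092, 0.996, 0.0, 0.001]
contact_force: [0.2, 0.3, 0.3]
width: 0.0003
gripper_force: 0.0
clock: 4.03
tool_pos: [0.4011, 0.3461, 0.0453]
orientation: [0.092, 0.996, -0.001, -0.0]
contact_force: [-1.2, -1.2, 3.6]
width: 0.0006
gripper_force: 1.1
clock: 4.28
tool_pos: [0.4011, 0.3466, 0.0411]
orientation: [0.092, 0.996, -0.0, -0.0]
contact_force: [-0.8, -1.3, 2.9]
width: 0.0004
gripper_force: 1.7
clock: 4.53
tool_pos: [0.4011, 0.3468, 0.0368]
orientation: [0.092, 0.996, 0.0, -0.0]
contact_force: [-2.7, -1.1, 6.1]
width: 0.0004
gripper_force: 3.0
```

```bash
python3 -m handwheel '[[[0,0,0.005],0,1],[[0,0,0.005],0,1]]'
python3 -m handwheel '[[[0,0,0.005],0,1],[[0,0,0.005],0,1]]'
```

```text
clock: 4.78
tool_pos: [0.4013, 0.3469, 0.0333]
orientation: [0.092, 0.996, 0.0, 0.0]
contact_force: [-2.2, -1.7, 7.0]
width: 0.0005
gripper_force: 3.9
clock: 5.03
tool_pos: [0.4014, 0.347, 0.0325]
orientation: [0.092, 0.996, -0.001, 0.001]
contact_force: [-7.2, -8.8, 32.2]
width: 0.0002
gripper_force: 16.6
```

The force jumped to 32 N at the stop, so the pedal is fully down. I'll hold briefly, then release.

```bash
python3 -m handwheel '[[[0,0,0],0,1],[[0,0,0],0,1],[[0,0,0],0,1]]'
python3 -m handwheel '[[[0,0,-0.03],0,1],[[0,0,-0.12],0,1],[[0,0,-0.225],0,1],[[0,0,-0.225],0,1],[[0,0,-0.225],0,1]]'
python3 -c "
from h import *
rows([(.541,.323,.2,40)])
d=grab('top');P=pts(d);print(P[226:240:3,178:184:3,2])"
```

```text
clock: 5.4
tool_pos: [0.4014, 0.347, 0.0325]
orientation: [0.092, 0.996, -0.001, 0.001]
contact_force: [-7.4, -7.8, 33.1]
width: 0.0006
gripper_force: 16.3
clock: 6.02
tool_pos: [0.4025, 0.3473, 0.1994]
orientation: [0.092, 0.996, 0.001, 0.002]
contact_force: [-0.3, 0.1, -0.8]
width: 0.0006
gripper_force: 0.0
now [0.4025 0.3473 0.1994] 79.43
[-0.1874, 0.0021, -0.0008] 0.2191
[[0.03569374 0.04153225]
 [0.36255899 0.28550357]
 [0.36832207 0.31290816]
 [0.35333493 0.31667424]
 [0.56447319 0.30997602]]
```

```bash
python3 -m handwheel '[[[-0.187,0.002,0],0.219,-0.47],[[-0.187,0.002,0],0.219,-0.47],[[-0.187,0.002,0],0.219,-0.47],[[-0.187,0.002,0],0.219,-0.47],[[-0.187,0.002,0],0.219,-0.47]]'
python3 -m handwheel '[[[0,0,0],0,-0.47],[[0,0,0],0,-0.47],[[0,0,0],0,-0.47]]'
python3 -c "
from h import *
rows([(.541,.323,.16,40)])
d=grab('wrist');cv2.imwrite('pics/w2.png',d['image'][...,::-1])"
```

```text
clock: 6.7
tool_pos: [0.5389, 0.3217, 0.1955]
orientation: [0.421, 0.907, -0.002, -0.001]
contact_force: [0.7, 1.5, 0.6]
width: 0.0423
gripper_force: 0.0
clock: 7.08
tool_pos: [0.5394, 0.3223, 0.1979]
orientation: [0.422, 0.907, -0.0, 0.0]
contact_force: [0.1, 0.5, -0.0]
width: 0.063
gripper_force: 0.0
now [0.5394 0.3223 0.1979] 40.09
[-0.0006, 0.0022, 0.0505] 0.0005
```

View pics/w2.png

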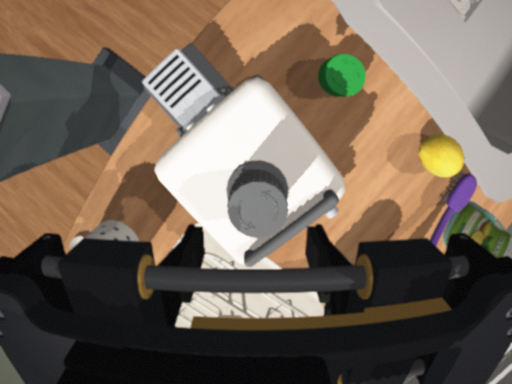

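The view shows the cap's top disc centred near (258,208), the handle bar from (248,258) to (335,200) and the pedal back up at (180,80). I'll check the cap centre.

```bash
python3 -c "
from h import *
d=dict(np.load('wrist.npz'));g=cv2.cvtColor(d['image'],cv2.COLOR_RGB2HSV)
m=((g[...,2]<135)&(g[...,1]<45)).astype(np.uint8);m[:155]=0;m[245:]=0;m[:,:220]=0;m[:,296:]=0
P=pts(d)
for v in (195,208,220):
  print(v,d['image'][v,220:300].mean(-1).astype(int).tolist())
for p in [(258,208),(258,236),(258,180),(229,206),(288,206),(248,258),(335,200)]: print(p,wray(d,*p,.148 if p[0] not in(248,335) else .114).round(4))
print(d['image'][165:245,258].mean(-1).astype(int).tolist())
"
```

```text
195 [243, 242, 242, 242, 242, 239, 219, 167, 118, 95, 85, 95, 115, 132, 134, 134, 134, 135, 133, 133, 135, 132, 134, 133, 134, 133, 133, 135, 132, 134, 133, 133, 132, 131, 133, 131, 132, 132, 133, 130, 129, 125, 125, 126, 124, 123, 126, 128, 123, 119, 121, 127, 131, 132, 131, 131, 132, 132, 131, 132, 133, 133, 127, 106, 82, 67, 86, 136, 202, 242, 249, 251, 250, 250, 250, 250, 251, 250, 250, 250]
208 [242, 242, 242, 243, 242, 242, 235, 201, 148, 120, 118, 115, 118, 116, 113, 115, 113, 113, 108, 108, 113, 124, 132, 134, 135, 134, 133, 134, 134, 133, 134, 134, 134, 133, 133, 134, 134, 133, 135, 133, 134, 133, 133, 133, 133, 133, 131, 131, 133, 131, 132, 134, 132, 132, 131, 131, 135, 128, 128, 129, 130, 132, 132, 132, 133, 129, 134, 175, 234, 245, 244, 242, 240, 238, 238, 238, 226, 188, 151, 140]
220 [251, 251, 251, 251, 251, 251, 251, 251, 249, 233, 177, 129, 115, 116, 115, 115, 116, 116, 115, 123, 126, 125, 120, 125, 132, 133, 134, 132, 134, 133, 131, 133, 134, 133, 135, 131, 132, 133, 131, 132, 132, 132, 134, 132, 132, 132, 133, 132, 133, 129, 130, 132, 131, 129, 127, 127, 129, 129, 132, 130, 131, 129, 132, 131, 133, 135, 140, 138, 142, 141, 140, 137, 133, 122, 107, 92, 71, 65, 67, 75]
(258, 208) [0.5394 0.3253 0.148 ]
(258, 236) [0.5548 0.3071 0.148 ]
(258, 180) [0.5251 0.3422 0.148 ]
(229, 206) [0.5214 0.3123 0.148 ]
(288, 206) [0.556  0.3412 0.148 ]
(248, 258) [0.5741 0.2702 0.114 ]
(335, 200) [0.5966 0.3657 0.114 ]
[78, 77, 77, 73, 65, 53, 51, 51, 49, 49, 50, 48, 51, 53, 56, 58, 80, 110, 127, 131, 132, 132, 132, 133, 132, 132, 131, 134, 134, 132, 133, 131, 131, 133, 132, 131, 133, 133, 134, 132, 134, 132, 134, 135, 135, 134, 132, 133, 132, 133, 133, 131, 133, 132, 133, 131, 134, 132, 132, 132, 133, 132, 132, 132, 134, 131, 132, 134, 134, 134, 133, 134, 138, 144, 145, 140, 138, 141, 140, 142]
```

```bash
python3 -m handwheel '[[[0.001,0.0025,0.06],0,-0.47],[[0.001,0.0025,0.1],0,-0.47],[[0.001,0.0025,0.112],0,-0.47],[[0.001,0.0025,0.112],0,-0.47],[[0.001,0.0025,0.112],0,-0.47]]'
python3 -c "
from h import *
rows([(.5405,.324,.112,40)])"
```

```text
clock: 7.75
tool_pos: [0.5413, 0.3249, 0.1155]
orientation: [0.422, 0.906, 0.001, 0.001]
contact_force: [-0.7, -1.0, 1.3]
width: 0.064
gripper_force: 0.0
now [0.5413 0.3249 0.1155] 40.05
[-0.0003, -0.0016, 0.0047] 0.0003
```

Position is good, so I'll close firmly.

```bash
python3 -m handwheel '[[[0,-0.0015,0.004],0,-0.47],[[0,-0.0015,0.004],0,1],[[0,-0.0015,0.004],0,1],[[0,-0.0015,0.004],0,1],[[0,-0.0015,0.004],0,1]]' 50
python3 -m handwheel '[[[0,0,0],0,1],[[0,0,0],0,1]]'
```

```text
clock: 8.38
tool_pos: [0.5398, 0.3234, 0.1111]
orientation: [0.422, 0.906, 0.0, 0.0]
contact_force: [0.6, -0.5, 0.7]
width: 0.0474
gripper_force: 50.0
clock: 8.62
tool_pos: [0.5398, 0.3234, 0.1111]
orientation: [0.422, 0.906, 0.0, 0.0]
contact_force: [0.6, 0.8, 1.7]
width: 0.0469
gripper_force: 50.0
```

```bash
python3 -m handwheel '[[[0,0,0.004],0,1],[[0,0,0.0085],0,1],[[0,0,0.0085],0,1]]'
python3 -c "
from h import *
s=ctrl.state();print(s['tool_pos'],s['contact_force'],s['torque'],s['width'])"
```

```text
clock: 9.0
tool_pos: [0.5398, 0.3235, 0.1054]
orientation: [0.422, 0.906, 0.0, 0.0]
contact_force: [-1.7, -2.1, 7.0]
width: 0.0473
gripper_force: 50.0
[0.53981722 0.32348211 0.10544879] [-1.70621386 -2.0746772   6.97297948] [-0.34238934  0.17615453 -0.03865874] 0.04727813620532362
```

```bash
python3 -m handwheel '[[[0,0,0.0013],0,1],[[0,0,0.0013],-0.025,1],[[0,0,0.0013],-0.05,1],[[0,0,0.0013],-0.075,1],[[0,0,0.0013],-0.1,1]]'
python3 -c "
from h import *
s=ctrl.state();print(s['tool_pos'],s['contact_force'],s['torque'],s['width'])"
```

```text
clock: 9.62
tool_pos: [0.5405, 0.3242, 0.1052]
orientation: [0.274, 0.962, 0.001, 0.001]
contact_force: [-0.4, -1.2, 7.3]
width: 0.047
gripper_force: 50.0
[0.54051464 0.32421055 0.10517761] [-0.35936456 -1.2426048   7.25323564] [-0.0858824  -0.00028311 -0.03885235] 0.04702118104049247
```

```bash
python3 -m handwheel '[[[0,0,0],-0.035,1],[[0,0,0],-0.07,1],[[0,0,0],-0.105,1],[[0,0,0],-0.14,1],[[0,0,0],-0.175,1]]'
python3 -m handwheel '[[[0,0,0],-0.035,1],[[0,0,0],-0.07,1],[[0,0,0],-0.105,1],[[0,0,0],-0.115,1],[[0,0,0],-0.115,1]]'
python3 -c "
from h import *
s=ctrl.state();print(s['tool_pos'],s['contact_force'],s['torque'],s['width'])
rows([(.5405,.324,.2,40)])
d=grab('wrist');cv2.imwrite('pics/w3.png',d['image'][...,::-1])"
```

```text
clock: 10.25
tool_pos: [0.5405, 0.3246, 0.1053]
orientation: [0.002, 1.0, 0.001, 0.001]
contact_force: [-0.8, -0.2, 8.0]
width: 0.0471
gripper_force: 50.0
clock: 10.88
tool_pos: [0.5405, 0.3246, 0.1052]
orientation: [-0.176, 0.984, 0.001, 0.001]
contact_force: [-0.5, -1.1, 8.2]
width: 0.0469
gripper_force: 50.0
[0.54047919 0.32462351 0.10517349] [-0.45726026 -1.11163532  8.24998141] [ 0.08719728 -0.07477078 -0.00454543] 0.04685419075560016
now [0.5405 0.3246 0.1052] 110.26
[0.0003, -0.0008, -0.1264] 0.3903
```

View pics/w3.png

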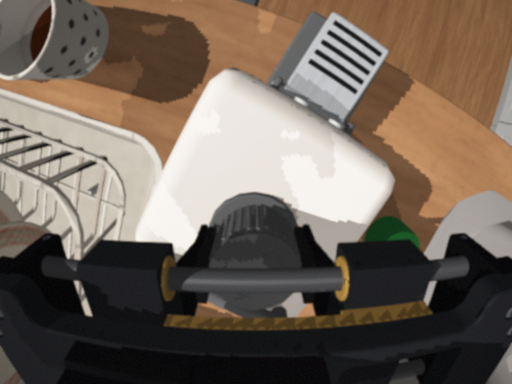

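The cap sits squarely between the pads at (255,250), turned 70° with no jam. I'll lift gently and watch the force.

```bash
python3 -m handwheel '[[[0,0,-0.006],0,1],[[0,0,-0.012],0,1],[[0,0,-0.018],0,1],[[0,0,-0.018],0,1]]'
python3 -c "
from h import *
s=ctrl.state();print(s['tool_pos'],s['contact_force'],s['torque'],s['width'])"
```

```text
clock: 11.42
tool_pos: [0.5395, 0.3232, 0.1169]
orientation: [-0.176, 0.984, -0.0, -0.0]
contact_force: [-0.4, 0.2, -0.3]
width: 0.0469
gripper_force: 50.0
[0.53952968 0.32315254 0.11686597] [-0.37572312  0.18433987 -0.29546128] [ 0.16576874 -0.10548582  0.08058642] 0.0468955447274725
```

```bash
python3 -m handwheel '[[[0,0,-0.02],0,1],[[0,0,-0.04],0,1],[[0,0,-0.06],0,1],[[0,0,-0.08],0,1],[[0,0,-0.08],0,1]]'
python3 -m handwheel '[[[0,0,0],0,1],[[0,0,0],0,1],[[0,0,0],0,1],[[0,0,0],0,1]]'
python3 -c "
from h import *
s=ctrl.state();print(s['tool_pos'],s['contact_force'],s['torque'],s['width'])
d=grab('scene');cv2.imwrite('pics/f.png',cv2.resize(d['image'][170:320,120:320,::-1],None,fx=4,fy=4))"
```

```text
clock: 12.05
tool_pos: [0.5402, 0.3241, 0.1789]
orientation: [-0.176, 0.984, 0.001, 0.001]
contact_force: [-0.4, 0.2, -0.5]
width: 0.0471
gripper_force: 50.0
clock: 12.55
tool_pos: [0.5395, 0.3234, 0.1768]
orientation: [-0.176, 0.984, -0.0, -0.0]
contact_force: [-0.4, -0.2, -0.5]
width: 0.047
gripper_force: 50.0
[0.53953428 0.32335109 0.17681062] [-0.41852561 -0.18815606 -0.54742855] [ 0.11732835 -0.13897145  0.05396171] 0.046966563541356095
```

View pics/f.png

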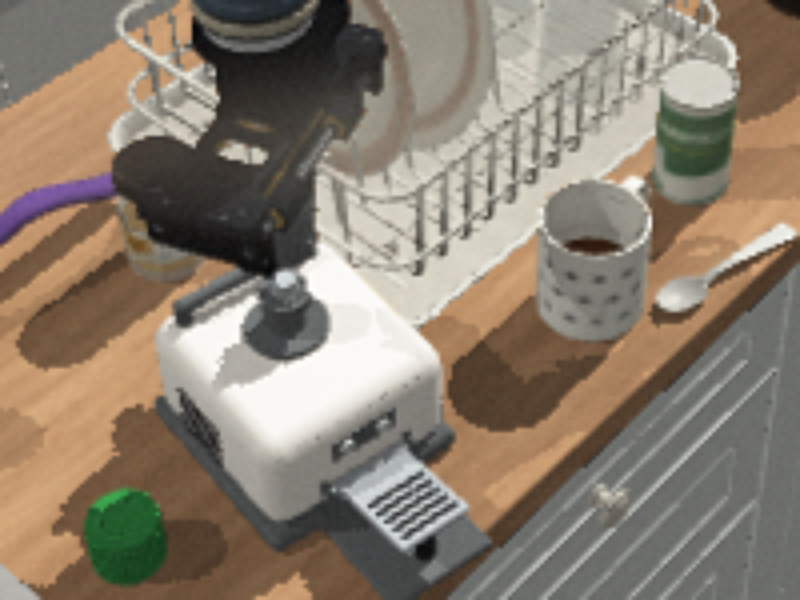

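The neck is bare at (287,300) and the cap is in the fingers above it. The pedal is up, and the mug, tin and jar are still standing in their places.

```bash
python3 -c "
from workcell import ctrl
print(ctrl.finish_job())"
```

```text
the job is handed in; nothing more can be done
None
```

The job is done and handed in: I pressed the vent pedal to its stop and let it come back up, then pushed down, untwisted and lifted the safety cap, which the gripper still holds upright about 4 cm above the filling neck.

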